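# Load the bagel spit and put it back in service

### The job

Get the motor-driven display spit ready for breakfast. The red isolator toggle has to be off (towards the red dot) while anything is on a rod without its end cap, so throw it off first if you find it on; then thread every plain golden bagel from the board onto the rod, the white separator plate with the green tab after them, and every dark seeded bagel last. Close the rod with the blue end cap pushed fully home, throw the isolator on (towards the green dot), and leave the crockery, jars and jam cups about the spit where they are.

Things in the scene. Friction and masses are not known exactly. Their poses are not given: they have to be found in the camera images.
- plain_1: plain bagel: golden square ring, 62 wide x 62 high x 36 thick, bore 27 mm wide along own y. Origin at the bore's centre, 31 mm above its underside. Stands on a flat edge on the white board (4 mm), bore level, 15 mm or more from the next along the bore, 40 sideways. Take it from above, square to the bore; if knocked it may roll to another edge. 0.09 kg. Two or three are there; absent ones: no pose
- plain_2: a second plain bagel, like plain_1; may be absent
- plain_3: a third plain bagel, like plain_1; may be absent
- seeded_1: seeded bagel: same size and frame as plain_1, dark brown with pale seeds, on the same board, mixed with the plain ones. One or two are present
- seeded_2: a second seeded bagel, like seeded_1; may be absent
- separator: white square plate, 76 x 76 x 8 thick (along own y), bore 27 mm wide along y, green tab on its upper edge (30 wide in x, 8 thick, 38 to 62 mm above the origin). Origin at the bore's centre, 38 mm above its lower edge. Stands upright in a slot 14 mm wide and deep in a wooden block 22 mm high; lift it straight up by the tab, gripped across the 8 mm. Either way round will do. 0.06 kg
- end_cap: blue block, rounded edges, 44 wide (x) x 44 high (z) x 36 long (y), blind bore 18 mm wide, 28 mm deep, steel-rimmed, in its +y face. Origin at the block's centre: bore mouth at y = +18 mm, bottom at y = -10 mm. Stands on the worktop on its side, z up, mouth roughly towards world +y; take it from above across its width (x). 0.07 to 0.12 kg
- spit_root (a point): rod's axis at the housing's flange (54 mm across), 120 mm above the worktop; the spit is fixed. The rod runs level along -y of this frame, x points across it away from the robot, z up. Rod 15 mm thick, 262 mm long from here, last 10 mm tapering to 8. Housing behind (+y): 88 wide, 34 mm higher than the axis. Cap home leaves 234 mm of rod for parts; a part let go hangs 6 mm low and stays put
- spit_tip (a point): the rod's free end, on its axis, axes as spit_root. With the cap home its origin lies 10 mm from here towards the root. Below the rod lies only a wooden foot 12 mm high
- isolator (a joint): red-gripped toggle of the isolator box in front of the housing, rad: 0 off (leans 0.5 rad to +y of the spit_root frame, towards the red dot), 1.0 on (leans 0.5 rad to -y, towards the green dot and the rod's free end). Over-centre: pushed past the middle (0.5) it snaps to that end and stays; about 2 N at the grip. At the start on or off
- isolator_pivot (a point): the toggle's pivot, level with the isolator box's top, 64 mm above the worktop, axes as spit_root; 80 mm in front of the rod's axis. The toggle is 68 mm long from here, its round red grip 17 mm thick over the last 37 mm. The housing's front face is 36 mm behind it (+x), its top 90 mm higher than this point
- mug: white dotted china mug, 93 mm high, bystander left of the work; origin under its centre
- jar: glass jar with black lid, 63 mm across, 94 mm high, bystander; origin under its centre
- shaker: sugar shaker, 44 mm across, 90 mm high, bystander; origin under its centre
- cup: white china cup, 54 mm high, bystander behind the rod; origin under its centre
- jam_red: portion cup of jam with red lid, 64 mm across, 27 mm high, bystander at the left; origin under its centre
- jam_orange: portion cup of jam with orange lid, like jam_red, bystander

How it is judged:
On the way, in this order (a step that is already met when the one before it is completed fails the run):
1. every plain bagel is on the rod (x of plain_1 in the frame of spit_root between -0.013 and 0.013 m and z of plain_1 in the frame of spit_root between -0.02 and 0.013 m and y of plain_1 in the frame of spit_root between -0.236 and -0.01 m and x of plain_2 in the frame of spit_root between -0.013 and 0.013 m and z of plain_2 in the frame of spit_root between -0.02 and 0.013 m and y of plain_2 in the frame of spit_root between -0.236 and -0.01 m and x of plain_3 in the frame of spit_root between -0.013 and 0.013 m and z of plain_3 in the frame of spit_root between -0.02 and 0.013 m and y of plain_3 in the frame of spit_root between -0.236 and -0.01 m), for 0.2 s.
2. the separator plate is on the rod after them (x of separator in the frame of spit_root between -0.013 and 0.013 m and z of separator in the frame of spit_root between -0.02 and 0.013 m and y of separator in the frame of spit_root between -0.236 and -0.035 m), for 0.2 s.
3. every seeded bagel is on the rod after the separator (x of seeded_1 in the frame of spit_root between -0.013 and 0.013 m and z of seeded_1 in the frame of spit_root between -0.02 and 0.013 m and y of seeded_1 in the frame of spit_root between -0.236 and -0.055 m and x of seeded_2 in the frame of spit_root between -0.013 and 0.013 m and z of seeded_2 in the frame of spit_root between -0.02 and 0.013 m and y of seeded_2 in the frame of spit_root between -0.236 and -0.055 m), for 0.2 s.
4. the end cap is fully home on the rod's tip (x of end_cap in the frame of spit_tip between -0.01 and 0.01 m and z of end_cap in the frame of spit_tip between -0.01 and 0.01 m and y of end_cap in the frame of spit_tip between 0.002 and 0.02 m and angle between the y axis of end_cap and the y axis of spit_tip, either way round below 0.2 rad), for 0.2 s.
5. the isolator is thrown on (value of joint isolator above 0.85 rad), for 0.2 s.
At the end, for the whole second after the job is handed in: All present bagels and the separator hang on the rod (within 13 mm of its axis), plain ones on the flange side of the separator, seeded ones on the cap side; cap at least 20 of 28 mm onto the rod, in line within 0.2 rad; isolator on (over 0.85 rad); all at rest (all of step 1 and all of step 2 and all of step 3 and all of step 4 and ((y of each of plain_1, plain_2, plain_3 in the frame of separator above 0.01 m and y of each of seeded_1, seeded_2 in the frame of separator below -0.01 m) or (y of each of plain_1, plain_2, plain_3 in the frame of separator below -0.01 m and y of each of seeded_1, seeded_2 in the frame of separator above 0.01 m)) and value of joint isolator above 0.85 rad and linear speed of each of plain_1, plain_2, plain_3, seeded_1, seeded_2, separator, end_cap below 0.03 m/s); the robot touches nothing.
It fails at once if the isolator is on while a bagel or the separator is on the rod without the end cap (value of joint isolator above 0.6 rad and ((x of plain_1 in the frame of spit_root between -0.02 and 0.02 m and z of plain_1 in the frame of spit_root between -0.025 and 0.02 m and y of plain_1 in the frame of spit_root between -0.262 and 0 m) or (x of plain_2 in the frame of spit_root between -0.02 and 0.02 m and z of plain_2 in the frame of spit_root between -0.025 and 0.02 m and y of plain_2 in the frame of spit_root between -0.262 and 0 m) or (x of plain_3 in the frame of spit_root between -0.02 and 0.02 m and z of plain_3 in the frame of spit_root between -0.025 and 0.02 m and y of plain_3 in the frame of spit_root between -0.262 and 0 m) or (x of seeded_1 in the frame of spit_root between -0.02 and 0.02 m and z of seeded_1 in the frame of spit_root between -0.025 and 0.02 m and y of seeded_1 in the frame of spit_root between -0.262 and 0 m) or (x of seeded_2 in the frame of spit_root between -0.02 and 0.02 m and z of seeded_2 in the frame of spit_root between -0.025 and 0.02 m and y of seeded_2 in the frame of spit_root between -0.262 and 0 m) or (x of separator in the frame of spit_root between -0.02 and 0.02 m and z of separator in the frame of spit_root between -0.025 and 0.02 m and y of separator in the frame of spit_root between -0.262 and 0 m)) and not (x of end_cap in the frame of spit_tip between -0.015 and 0.015 m and z of end_cap in the frame of spit_tip between -0.015 and 0.015 m and y of end_cap in the frame of spit_tip between -0.004 and 0.03 m)).
It fails at once if the mug, jar, shaker, cup or a loose jam cup is shoved more than 3 cm from its place (distance of any of mug, jar, shaker, cup, jam_red, jam_orange from where it was at the start of the episode above 0.03 m).
Of plain_1, plain_2, plain_3 only 2 to 3 are there at a start; the rules pass over those that are not, and their reading is None.
Of seeded_1, seeded_2 only 1 to 2 are there at a start; the rules pass over those that are not, and their reading is None.
At some moment in a run one of plain_1, plain_2, plain_3, seeded_1, seeded_2 may be knocked a few centimetres aside while the robot is not near it.
It also fails if it takes over 210 s, if anything falls off the work surface, if the arm or the gripper's body presses on something with over 40 N, if the wrist force passes 120 N, or if a joint passes its speed limit or range.

### The arm

A 7-joint arm with a two-finger parallel gripper is mounted at the origin on a cart in front of the work surface, level with it; the furniture and walls round the work are solid. World frame = base frame: x ahead of the robot, y to its left, z up, the work surface at z = 0. Lengths are in m, angles in rad, forces in N, time in s.
With the tool pointing down it reaches from about 0.425 to 0.95 m from the base axis. Payload 4.7 kg.
Tool frame: the origin (TCP) lies between the finger pads; the fingertips stand 25 mm ahead of it and the grasp point (between the pads) lies 6 mm ahead of it; z points along the fingers, y is the line along which they close (so a half turn about z gives the same grasp; the last joint's range is limited). The gripper opens to 85 mm and grips with 20 to 120 N. Pads are 22 mm wide; open, the fingers measure 114 mm over their backs; the gripper's body (76 mm by 85 mm) begins 54 mm behind the grasp point. The pads swing forward as they close: fully open they stand 13 mm farther back than shut.
Start: joints at [-1.337, 0.469, -0.049, 1.532, 0.024, 1.141, -0.082], TCP at [0.175, 0.652, 0.256] pointing down, gripper open.
Joint ranges: [-2.59, 2.59], [-0.33, 1.99], [-1.39, 1.29], [0.1, 2.45], [-1.04, 4.18], [0.21, 1.99], [-2.66, 2.66]. Speed limits (rad/s): [2.57, 2.57, 3.14, 3.14, 3.14, 3.14, 3.14].

### API

Orientations are given as a 3x3 rotation matrix whose columns are the frame's x, y, z axes.
In Python, from rig import * gives the robot as it stands. Calls block until the motion is done:
- movep(position, orientation): joint-space move of the TCP to a pose.
- move_l(position, attitude=None, feed=0.15, until_force=None): straight line of the TCP; attitude=None keeps the orientation; feed is the mean speed in m/s. With until_force (N) it stops when the force on the tool has changed by that much, and returns True; else False.
- move_joints(angles): joint-space move.
- command_gripper(opening, newtons=None): finger opening in m; newtons is the grip in N (None keeps the last); returns when the fingers have stopped.
- sleep(seconds).
- inverse_kinematics(position, orientation): joint angles nearest the present ones, or None.
- sense(): the state.
- camera(name): name is "scene" or "top" or "wrist"; returns (picture, depth): 384x512x3 uint8, red, green, blue; 384x512 float32, m along the optical axis (not along the pixel's ray), 0 where there is no reading.
- camera_params(name): a dict with "K" (3x3 intrinsics, pixels), "position" and "rotation" of the camera in the world; the wrist camera has in their place "tool_from_camera" (4x4, takes a point from camera to tool coordinates, whose origin is the TCP and whose axes are the flange's). Camera axes: x right, y down, z forward; pixel columns grow to the right and rows downward; lengths in m; the calibration is good to about 2 mm. The wrist camera is an equidistant fisheye: a pixel r from the principal point sees the ray r / f radians off the axis. A picture is of the moment at which its call begins: read the wrist's pose just before it. camera_params takes no time and is no camera call.
A pose or a line that the arm cannot do raises Unreachable and nothing moves.
- finish_job(): hands the job in; it is judged then, once.
The state is a dict: "time_s": time; "joint_pos": joint angles; "qd": joint speeds; "joint_efforts": joint torques, N m; "position": TCP position; "tcp_rot": TCP orientation; "wrist_force": force on the tool from outside, world axes, zero at the start; "ft_torque": the same for the moment, N m; "finger_gap": finger opening in m; "gripper_force": force on a finger pad.
Only numpy, scipy, OpenCV 4.12 (cv2) and the standard library are available. Lean on these libraries where they do the work, as an engineer would, in place of code of your own. Each camera call takes 0.05 s, during which the arm holds its last target. There are 200 camera calls.

## Working session

There is one attempt and no reset: what is moved stays moved. The work goes in short steps, each a Python script; the robot and the scene stay as the last script left them, time stands still between calls to the robot, and variables do not carry over. Pictures are saved under pics/ and viewed, at most 14 in all, crops included, and the job is handed in when it is done.

```bash
ls; mkdir -p pics; python3 - <<'E'
from rig import *
import cv2,numpy as np
for n in ["scene","top"]:
    p,d=camera(n); cv2.imwrite(f"pics/{n}0.png",p[:,:,::-1]); np.savez(f"{n}0.npz",p=p,d=d,**camera_params(n))
    print(n,camera_params(n))
print(sense())
E
```

```text
pics
scene {'K': array([[431.84086227,   0.        , 250.96208996],
       [  0.        , 431.84086227, 184.3378922 ],
       [  0.        ,   0.        ,   1.        ]]), 'position': array([-0.39236631,  0.74000576,  0.61221503]), 'rotation': array([[-0.59411572, -0.33763169,  0.73008996],
       [-0.8043082 ,  0.23726155, -0.5447892 ],
       [ 0.01071583, -0.91088517, -0.41252076]])}
top {'K': array([[496.24851575,   0.        , 250.05760578],
       [  0.        , 496.24851575, 189.34802482],
       [  0.        ,   0.        ,   1.        ]]), 'position': array([0.20650945, 0.05876297, 1.78000846]), 'rotation': array([[ 0.01677881, -0.98196664,  0.18830824],
       [-0.99980838, -0.018377  , -0.0067443 ],
       [ 0.01008322, -0.18815899, -0.98208682]])}
{'time_s': 0.1, 'joint_pos': array([-1.33684603,  0.4693684 , -0.04863739,  1.53355755,  0.02407071,
        1.14103854, -0.08227679]), 'qd': array([-0.00073261, -0.00244014,  0.00077281, -0.00348386,  0.00104282,
       -0.00011529, -0.0008256 ]), 'joint_efforts': array([ 8.17622731e-04, -5.11518037e+01, -4.69605660e-02, -2.38389695e+01,
        1.07479285e-02,  4.35466412e-03,  1.73013825e-05]), 'position': array([0.17521595, 0.65135947, 0.2553685 ]), 'tcp_rot': array([[-9.65673434e-01,  2.59758770e-01, -4.47360136e-04],
       [ 2.59759155e-01,  9.65671883e-01, -1.73109236e-03],
       [-1.76633177e-05, -1.78787579e-03, -9.99998402e-01]]), 'wrist_force': array([-0.24328314, -0.20508402,  0.29905078]), 'ft_torque': array([-0.0408736 , -0.00310689, -0.01564539]), 'gripper_force': 0.0, 'finger_gap': 0.08539789842533431}
```

View pics/scene0.png

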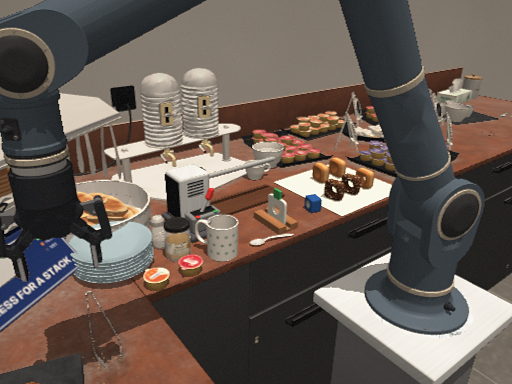

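View pics/top0.png

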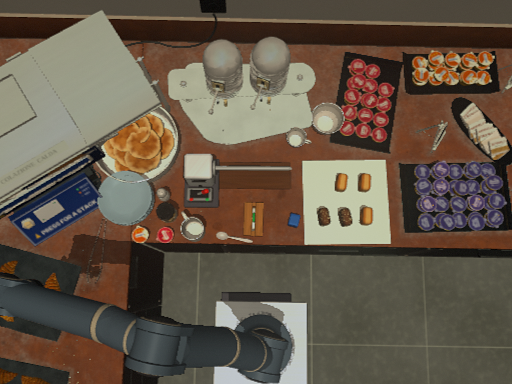

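```bash
cat > h.py <<'E'
import numpy as np,cv2
from rig import *
def bp(z,u,v):
    """pixel -> world with depth (top/scene)"""
    d=z['d'][int(v),int(u)]; K=z['K']
    return z['position']+z['rotation']@(np.linalg.inv(K)@[u,v,1]*d)
E
python3 - <<'E'
from h import *
z=np.load('top0.npz')
np.set_printoptions(precision=3,suppress=True)
for n,u,v in [('p',341,182),('p',364,182),('p',366,215),('s',324,216),('s',345,216),('board',333,198),('tab',254,217),('cap',294,219),('rodtip',290,169),('rodL',220,169),('rod',255,169),('house',198,168),('toggle',198,187),('toggle2',204,193),('isobox',190,200),('mug',192,228),('jar',168,211),('shak',163,193),('cup',297,138),('red',165,235),('or',140,234),('table',240,150)]: print(n,bp(z,u,v))
c=cv2.resize(z['p'][145:250,140:400],None,fx=3,fy=3,interpolation=cv2.INTER_CUBIC);cv2.imwrite('pics/topc.png',c[:,:,::-1])
z=np.load('scene0.npz')
c=cv2.resize(z['p'][125:275,140:390],None,fx=3.2,fy=3.2,interpolation=cv2.INTER_CUBIC);cv2.imwrite('pics/scenec.png',c[:,:,::-1])
E
```

```text
p [ 0.568 -0.274  0.064]
p [ 0.569 -0.356  0.065]
p [ 0.451 -0.359  0.067]
s [ 0.445 -0.212  0.067]
s [ 0.447 -0.285  0.067]
board [ 0.52  -0.255  0.005]
tab [0.432 0.032 0.11 ]
cap [ 0.436 -0.11   0.043]
rodtip [ 0.597 -0.088  0.128]
rodL [0.592 0.151 0.129]
rod [0.595 0.032 0.126]
house [0.587 0.223 0.16 ]
toggle [0.548 0.234 0.026]
toggle2 [0.511 0.205 0.11 ]
isobox [0.493 0.256 0.066]
mug [0.402 0.252 0.008]
jar [0.449 0.327 0.095]
shak [0.512 0.347 0.092]
cup [ 0.745 -0.125  0.005]
red [0.373 0.344 0.026]
or [0.375 0.432 0.029]
table [0.695 0.086 0.001]
```

View pics/topc.png

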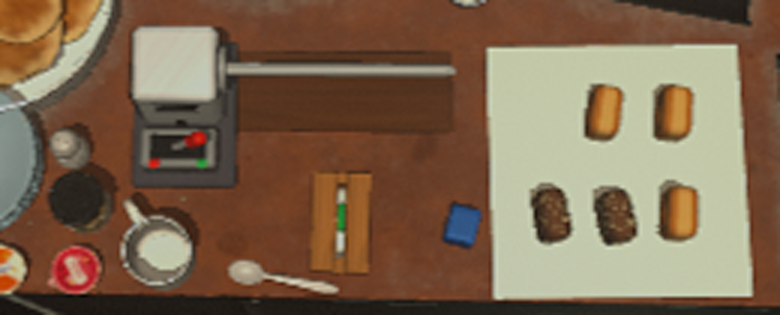

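View pics/scenec.png

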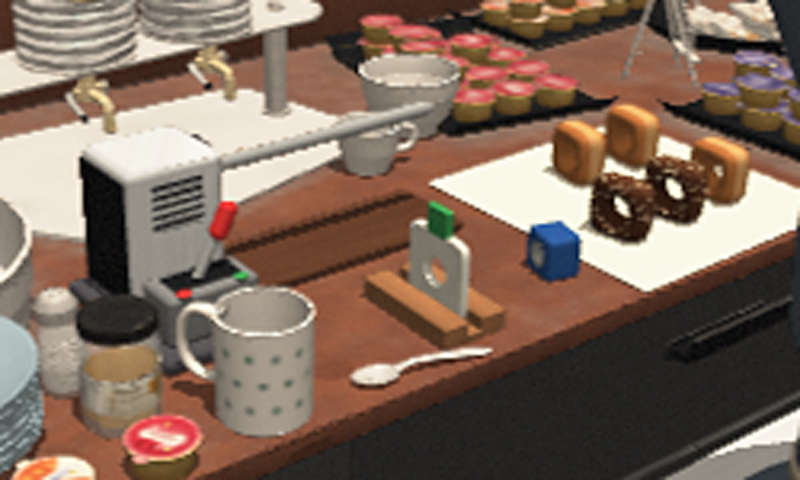

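```bash
cat >> h.py <<'E'
np.set_printoptions(precision=4,suppress=True)
def down(a,flip=False):
    """tool down; closing line (tool y) at angle a from world +x"""
    a=a+(np.pi if flip else 0); y=np.array([np.cos(a),np.sin(a),0]); z=np.array([0,0,-1.]); x=np.cross(y,z)
    return np.array([x,y,z]).T
def wshot(name):
    s=sense(); p,d=camera("wrist"); c=camera_params("wrist")
    T=np.eye(4);T[:3,:3]=s['tcp_rot'];T[:3,3]=s['position']
    M=T@c['tool_from_camera']
    np.savez(name+'.npz',p=p,d=d,K=c['K'],M=M); cv2.imwrite(f'pics/{name}.png',p[:,:,::-1])
def cloud(z):
    """world xyz of all pixels of a wrist shot"""
    K=z['K'];v,u=np.mgrid[:384,:512]; x=(u-K[0,2])/K[0,0];y=(v-K[1,2])/K[1,1];th=np.hypot(x,y)+1e-9
    d=z['d']; t=np.tan(th)*d/th
    P=np.stack([x*t,y*t,d],-1); P=P@z['M'][:3,:3].T+z['M'][:3,3]; P[d<=0]=np.nan
    return P
def tcloud(z):
    v,u=np.mgrid[:384,:512]; r=np.stack([u,v,np.ones_like(u)],-1)@np.linalg.inv(z['K']).T*z['d'][...,None]
    return r@z['rotation'].T+z['position']
E
python3 - <<'E'
from h import *
print(camera_params("wrist"))
z=np.load('top0.npz');P=tcloud(z)
X=P[...,0];Y=P[...,1];Z=P[...,2]
m=(Z>.1)&(Z<.15)&(X>.57)&(X<.62)&(Y<.17)&(Y>-.15)
print(m.sum(),np.polyfit(Y[m],X[m],1),Y[m].min(),Y[m].max(),Z[m].max())
for fl in (0,1):
  for p in [(.52,.22,.1),(.59,.15,.12),(.59,-.14,.12),(.57,-.36,.04),(.44,-.2,.04),(.45,-.26,.4),(.436,-.11,.03)]: print(fl,p,inverse_kinematics(p,down(0,fl)))
for fl in (0,1): print(inverse_kinematics((.432,.032,.1),down(np.pi/2,fl)),inverse_kinematics((.59,.032,.17),down(np.pi/2,fl)))
E
```

```text
{'K': array([[297.3186,   0.    , 255.9182],
       [  0.    , 297.3186, 191.9888],
       [  0.    ,   0.    ,   1.    ]]), 'tool_from_camera': array([[ 0.0002, -0.966 , -0.2586,  0.065 ],
       [ 1.    , -0.    ,  0.0007, -0.0006],
       [-0.0007, -0.2586,  0.966 , -0.1176],
       [ 0.    ,  0.    ,  0.    ,  1.    ]])}
377 [-0.0174  0.599 ] -0.09209729780806555 0.16844701637312967 0.14238984374868502
0 (0.52, 0.22, 0.1) [-0.7718  0.4983  0.3895  1.9592 -0.2741  0.735  -0.2201]
0 (0.59, 0.15, 0.12) [-0.6585  0.5416  0.4661  1.8447 -0.3195  0.8296 -0.0318]
0 (0.59, -0.14, 0.12) [-0.4556  0.6685  0.8975  1.8656 -0.6491  0.93    0.7475]
0 (0.57, -0.36, 0.04) [ 0.1     0.7787  0.6039  1.7237 -0.575   0.8233  0.9715]
0 (0.44, -0.2, 0.04) [-0.2268  0.5944  0.737   2.1877 -0.7124  0.6137  1.0328]
0 (0.45, -0.26, 0.4) [-0.3524  0.1308  0.9066  1.7241 -0.1057  1.3379  0.5745]
0 (0.436, -0.11, 0.03) [-0.3395  0.5433  0.6232  2.2623 -0.6564  0.5172  0.8021]
1 (0.52, 0.22, 0.1) [-0.2836  0.4896 -0.2483  1.9299  0.1718  0.7423  2.5108]
1 (0.59, 0.15, 0.12) [ 0.4474  0.8462 -1.1828  1.779   0.8656  1.1437  2.1179]
1 (0.59, -0.14, 0.12) [-0.5608  0.7855  1.1078  1.8705 -0.8269  1.0351 -2.2399]
1 (0.57, -0.36, 0.04) [-0.1553  1.0204  1.1011  1.7382 -1.0348  1.0843 -1.8297]
1 (0.44, -0.2, 0.04) [-0.448   0.7993  1.1034  2.1972 -1.0403  0.8361 -1.7934]
1 (0.45, -0.26, 0.4) [-0.5119  0.164   1.1143  1.729  -0.151   1.3424 -2.5101]
1 (0.436, -0.11, 0.03) [-0.5352  0.6582  0.907   2.2713 -0.9266  0.6467 -2.07  ]
[-0.454   0.3156  0.335   2.2495 -0.1815  0.6007  1.5867] [-0.3847  0.4323  0.3416  1.8448 -0.1809  0.8948  1.6123]
[-0.8949  0.4315  0.9051  2.2699 -0.5563  0.6725 -1.1551] [-0.6959  0.5194  0.7854  1.8618 -0.4476  0.9455 -1.2778]
```

```bash
python3 - <<'E'
from h import *
p=sense()['position']; move_l([p[0],p[1],.4])
movep([.5,.05,.32],down(.017)); wshot('w1')
movep([.5,-.15,.3],down(.017)); wshot('w2')
print(sense()['time_s'],sense()['position'])
a=np.hstack([np.load(f'{n}.npz')['p'] for n in('w1','w2')]);cv2.imwrite('pics/w12.png',cv2.resize(a,(800,300),interpolation=cv2.INTER_AREA)[:,:,::-1])
E
```

```text
4.5667 [ 0.5008 -0.1476  0.2999]
```

View pics/w1.png

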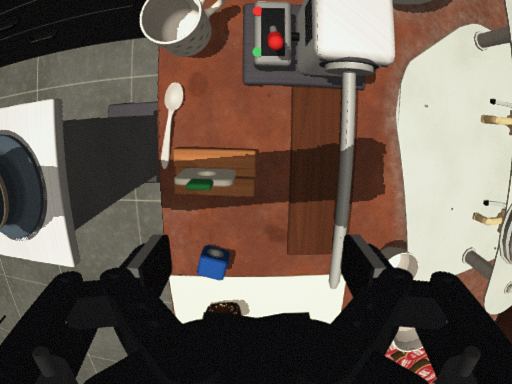

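View pics/w2.png

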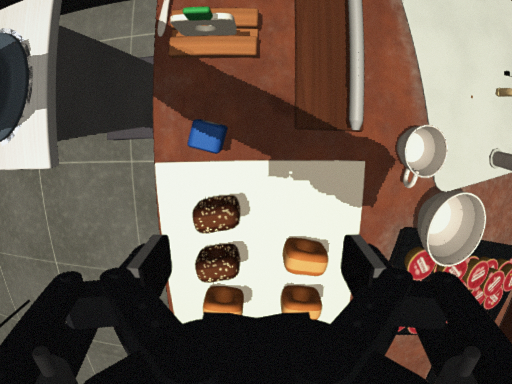

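```bash
cat >> h.py <<'E'
def rect(P,m):
    """min-area rectangle (world xy) of masked points: centre, sides, angle of side nearest x"""
    q=P[m][:,:2].astype(np.float32); c,(w,h),a=cv2.minAreaRect(q*1000); a=np.deg2rad(a)
    if abs(np.sin(a))>abs(np.cos(a)): a-=np.pi/2;w,h=h,w
    a=(a+np.pi/2)%np.pi-np.pi/2
    return np.array(c)/1000,(w,h),a
def tops(P,zlo,zhi,box,minpx=40):
    X,Y,Z=P[...,0],P[...,1],P[...,2]
    m=((Z>zlo)&(Z<zhi)&(X>box[0])&(X<box[1])&(Y>box[2])&(Y<box[3])).astype(np.uint8)
    n,l,st,_=cv2.connectedComponentsWithStats(m)
    return [l==i for i in range(1,n) if st[i,4]>=minpx]
E
python3 - <<'E'
from h import *
for n in('w1','w2','top0'):
    z=np.load(n+'.npz');P=tcloud(z) if n=='top0' else cloud(z); p=z['p'].astype(int); X,Y,Z=P[...,0],P[...,1],P[...,2]
    print(n)
    m=(Z>.118)&(Z<.14)&(X>.57)&(X<.625)&(Y<.155)&(Y>-.11)
    if m.sum()>50:
        f=np.polyfit(Y[m],X[m],1); print(' rod',f,'x@-.05',np.polyval(f,-.05),'y',Y[m].min(),Y[m].max(),'ztop',np.percentile(Z[m],[50,90]))
    m=(Z>.1)&(Z<.15)&(X>.57)&(X<.575)&(Y>.1)&(Y<.3)
    if m.any(): print(' flange y',Y[m].min())
    R,G,B=p[...,0],p[...,1],p[...,2]
    for nm,m in [('cap',(B>R+40)&(B>G+25)&(Z<.06)&(Z>.005)&(Y<0)&(Y>-.2)&(X<.55)),('tab',(G>R+40)&(G>B+20)&(Z>.08)&(Y<.12)&(Y>-.05)),('tog',(R>G+80)&(R>B+80)&(Z>.08)&(Y>.15)&(Y<.28)),('red',(R>G+80)&(R>B+80)&(Z<.08)&(Z>.05)&(Y>.15)&(Y<.28)),('grn',(G>R+40)&(G>B+20)&(Z>.05)&(Z<.08)&(Y>.12)&(Y<.28))]:
        if m.sum()>5:
            zt=np.percentile(Z[m],95); mm=m&(Z>zt-.006); print(' ',nm,m.sum(),'mean',P[m].mean(0),'zt',zt,'rect(top)',rect(P,mm))
    m=(Z>.09)&(Z<.105)&(Y<.07)&(Y>0)&(X<.5)
    for t in tops(P,.052,.085,(.38,.66,-.46,-.15)):
        zt=np.percentile(Z[t],95); mm=t&(Z>zt-.012);print('  bag',rect(P,mm),'zt',zt,'col',p[mm].mean(0),mm.sum())
    t=(Z>.07)&(Z<.09)&(Y<.07)&(Y>0)&(X<.5)&(X>.38)
    if t.sum()>5: print('  sep plate',rect(P,t),t.sum())
E
```

```text
w1
 rod [-0.0107  0.5989] x@-.05 0.5994738819661402 y -0.09361728107598366 0.15498811816659108 ztop [0.1263 0.1278]
 flange y 0.16732631504731404
  cap 549 mean [ 0.4361 -0.1088  0.0432] zt 0.0448593160642244 rect(top) (array([ 0.4356, -0.1105]), (41.9680290222168, 35.20688247680664), np.float64(-0.25594376235233773))
  tab 137 mean [0.4342 0.0338 0.1075] zt 0.10899107755203845 rect(top) (array([0.4343, 0.0336]), (27.121458053588867, 6.612338066101074), np.float64(-0.008932774928343656))
  tog 226 mean [0.5176 0.1975 0.1202] zt 0.1249660501655725 rect(top) (array([0.5181, 0.1958]), (15.515996932983398, 15.772398948669434), np.float64(0.34096954107940247))
  red 73 mean [0.4982 0.252  0.063 ] zt 0.06454218397812836 rect(top) (array([0.5021, 0.2393]), (11.526317596435547, 40.351768493652344), np.float64(0.29705188417512374))
  grn 73 mean [0.499  0.1966 0.0632] zt 0.06436794860144208 rect(top) (array([0.4991, 0.1966]), (9.956143379211426, 12.251891136169434), np.float64(0.01868439282929213))
  sep plate (array([0.4341, 0.0327]), (73.16458129882812, 8.672001838684082), np.float64(-0.023
[... 2686 characters left out ...]
oat64(-0.16713919106504593)) zt 0.07244104889449018 col [174.2258 117.5323  54.2903] 124
  bag (array([ 0.4509, -0.3648]), (60.566795349121094, 33.65207290649414), np.float64(-0.030481210256501967)) zt 0.07099153478570779 col [173.0417 116.9306  54.2083] 144
  bag (array([ 0.4459, -0.2158]), (57.18553924560547, 34.773040771484375), np.float64(0.13958373790448353)) zt 0.07103420294224176 col [96.6429 71.9    49.1643] 140
  bag (array([ 0.4454, -0.29  ]), (56.2755241394043, 36.592430114746094), np.float64(0.2113280409920788)) zt 0.07190869314797776 col [97.0292 72.0803 48.8248] 137
  sep plate (array([0.4308, 0.0318]), (73.4358139038086, 7.061712741851807), np.float64(0.014403448761962867)) 28
```

```bash
cat >> h.py <<'E'
E0=.0125; TIPY=-.0938; ROOTY=.1682
YD=np.array([-E0,1,0])                      # spit y axis
def rod(s,z): return np.array([.599-E0*(ROOTY+s),ROOTY+s,z])   # s: y in spit_root frame (<0)
def find(guess,dark,tag,r=.075):
    movep([guess[0],guess[1],.2],down(guess[2])); wshot(tag)
    z=np.load(tag+'.npz');P=cloud(z);best=None
    for t in tops(P,.045,.085,(guess[0]-r,guess[0]+r,guess[1]-r,guess[1]+r)):
        zt=np.percentile(P[...,2][t],95); mm=t&(P[...,2]>zt-.012)
        c,wh,a=rect(P,mm); col=z['p'][mm].mean(0); print('   seen',c,wh,a,zt,col,mm.sum())
        if (col[0]<140)==dark:
            d=np.hypot(*(c-guess[:2]))
            if best is None or d<best[0]: best=(d,c,wh,a,zt)
    return best
def pick(c,a):
    command_gripper(.085); movep([c[0],c[1],.12],down(a)); move_l([c[0],c[1],.045],feed=.1,until_force=8)
    command_gripper(.05,30); print('   gap',sense()['finger_gap'],sense()['gripper_force'])
    move_l([c[0],c[1],.17],feed=.2)
def thread(s,dz=.010,outs=-.32):
    R=down(E0)
    movep(rod(outs,.17),R); move_l(rod(outs,.12+dz),R)
    st=move_l(rod(s,.12+dz),R,feed=.1,until_force=8)
    q=sense(); print('   stopped' if st else '   through',q['position'],q['wrist_force'],'gap',q['finger_gap']); return st
def release():
    p=sense()['position']; move_l(p-[0,0,.005],feed=.05,until_force=4); command_gripper(.085)
    p=sense()['position']; move_l([p[0],p[1],.25],feed=.2); print('   t',sense()['time_s'])
E
python3 - <<'E'
from h import *
command_gripper(0.0); R=down(E0)
movep([.5165,.155,.25],R); move_l([.5165,.155,.128])
print(move_l([.5165,.217,.128],feed=.06,until_force=15),sense()['wrist_force'])
move_l([.5165,.16,.128]); move_l([.5165,.13,.28],feed=.3); wshot('w3')
z=np.load('w3.npz');P=cloud(z);p=z['p'].astype(int);R,G,B=p[...,0],p[...,1],p[...,2]
m=(R>G+80)&(R>B+80)&(P[...,2]>.08)&(P[...,1]>.1)&(P[...,1]<.32);print('toggle',m.sum(),P[m].mean(0))
command_gripper(.085)
b=find((.573,-.279,-.169),False,'b1'); print(b,sense()['time_s'])
pick(b[1],b[3]); st=thread(-.030)
E
```

```text
False [ 0.8883 -0.6552  0.4912]
toggle 426 [0.5173 0.2478 0.1169]
   seen [ 0.5736 -0.2796] (59.5129508972168, 34.96942138671875) -0.13600470739314763 0.06638542791816678 [123.708   77.2793  39.5494] 2288
   seen [ 0.5749 -0.349 ] (56.78794860839844, 9.961682319641113) -0.00037377465899268714 0.064994243138715 [135.794   75.2662  34.6403] 631
None 12.3Traceback (most recent call last):
  File "<stdin>", line 10, in <module>
TypeError: 'NoneType' object is not subscriptable
```

```bash
sed -i 's/if (col\[0\]<140)==dark:/if wh[1]>28 and (col[2]\/col[0]>.405)==dark:/' h.py; python3 - <<'E'
from h import *
b=find((.5736,-.2796,-.136),False,'b1'); print(b,sense()['time_s'])
pick(b[1],b[3]); st=thread(-.030)
if not st: release(); 
wshot('r1')
E
```

```text
seen [ 0.5736 -0.2799] (58.840694427490234, 34.8602294921875) -0.16128902509846887 0.06626999366079678 [118.715   73.3634  37.2942] 2284
   seen [ 0.5755 -0.3496] (58.238460540771484, 9.97427749633789) -0.0014329138245170459 0.0650398231771178 [137.1365  76.2938  35.1246] 674
(np.float64(0.0002597534705308634), array([ 0.5736, -0.2799]), (58.840694427490234, 34.8602294921875), np.float64(-0.16128902509846887), np.float64(0.06626999366079678)) 12.6
   gap 0.06189031470509172 33.994202613830566
   through [0.5973 0.1378 0.13  ] [ 0.7744 -0.3831 -0.8592] gap 0.06185824883079896
   t 20.6917
```

View pics/r1.png

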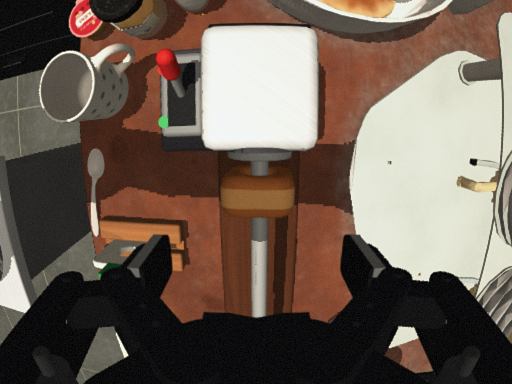

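Bagel 1 hangs on the rod by the flange (about pixel 258,192), and the toggle leans to the red dot (168,65), so it is off. Next, the other two plain bagels.

```bash
cat >> h.py <<'E'
def onrod(tag):
    """list things hanging on the rod: s centre, extents"""
    wshot(tag); P=cloud(np.load(tag+'.npz'))
    for t in tops(P,.133,.17,(.55,.65,-.12,.165),25):
        q=P[t]; print('   rod: s %.3f..%.3f x %.3f..%.3f ztop %.3f'%(q[:,1].min()-ROOTY,q[:,1].max()-ROOTY,q[:,0].min(),q[:,0].max(),np.percentile(q[:,2],95)))
E
python3 - <<'E'
from h import *
onrod('r1b')
for g,s,t in [((.573,-.360,-.165),-.070,'b2'),((.452,-.363,-.04),-.110,'b3')]:
    b=find(g,False,t); print(b)
    if b is None: break
    pick(b[1],b[3])
    if sense()['finger_gap']<.058 or thread(s): print('PROBLEM'); break
    release(); onrod('r'+t)
E
```

```text
rod: s -0.048..-0.013 x 0.568..0.627 ztop 0.146
   seen [ 0.5748 -0.3633] (59.26698303222656, 33.85976791381836) -0.0826726428773843 0.06632354340806362 [143.9206  92.2229  47.7776] 2266
(np.float64(0.003754437436302614), array([ 0.5748, -0.3633]), (59.26698303222656, 33.85976791381836), np.float64(-0.0826726428773843), np.float64(0.06632354340806362))
   gap 0.06157589765366538 34.222599640488625
   through [0.5978 0.0977 0.1301] [-0.3567 -0.3402 -1.2403] gap 0.06199545415396018
   t 30.625
   rod: s -0.048..-0.013 x 0.567..0.627 ztop 0.146
   rod: s -0.088..-0.054 x 0.568..0.627 ztop 0.146
   seen [ 0.4483 -0.3007] (61.2437744140625, 25.374086380004883) 0.0015923248217044605 0.06662568990790096 [88.4206 57.8204 37.3017] 1631
   seen [ 0.4543 -0.3667] (58.617000579833984, 34.460105895996094) -0.05274070959571109 0.0663253246904597 [115.1454  70.8995  36.0198] 2269
(np.float64(0.00439892961637619), array([ 0.4543, -0.3667]), (58.617000579833984, 34.460105895996094), np.float64(-0.05274070959571109), np.float64(0.0663253246904597))
   gap 0.06123730915645789 33.91893491148949
   through [0.5983 0.0576 0.1301] [ 0.5581  0.5805 -0.7724] gap 0.061929524988545794
   t 40.2167
   rod: s -0.048..-0.013 x 0.567..0.628 ztop 0.146
   rod: s -0.089..-0.054 x 0.568..0.628 ztop 0.146
   rod: s -0.128..-0.094 x 0.569..0.628 ztop 0.146
```

Three plain bagels on the rod. Now the separator, after a closer look.

```bash
python3 - <<'E'
from h import *
a=np.pi/2-.02
for fl in(0,1):
    for p in [(.434,.033,.25),(.434,.033,.106),rod(-.30,.21),rod(-.30,.179),rod(-.15,.179)]: print(fl,inverse_kinematics(p,down(a,fl)))
command_gripper(.04)
movep([.45,.033,.24],down(a)); wshot('s1')
z=np.load('s1.npz');P=cloud(z);p=z['p'].astype(int);R,G,B=p[...,0],p[...,1],p[...,2];X,Y,Z=P[...,0],P[...,1],P[...,2]
m=(G>R+30)&(G>B+15)&(Z>.1)&(Y<.12)&(Y>-.05)&(X<.5); print('tab',m.sum(),np.nanpercentile(Z[m],95),rect(P,m))
t=(Z>.068)&(Z<.095)&(Y<.07)&(Y>0)&(X<.5)&(X>.38); print('plate',rect(P,t),t.sum())
E
```

```text
0 [-1.0786  0.0843  0.9815  2.1163 -0.0843  0.98    1.4992]
0 [-0.7705  0.3644  0.7282  2.256  -0.4038  0.6481  1.8032]
0 [-0.355   0.4816  0.6967  1.7646 -0.3553  1.0247  2.0242]
0 [-0.334   0.5141  0.6698  1.7926 -0.3799  0.9672  2.0434]
0 [-0.6043  0.4926  0.6889  1.8314 -0.3779  0.9524  1.8004]
1 [-1.1992  0.1007  1.124   2.1193 -0.1093  0.9814 -1.607 ]
1 [-1.032   0.525   1.1188  2.266  -0.7103  0.7636 -1.0074]
1 [-0.589   0.6461  1.1131  1.776  -0.6386  1.1339 -0.8573]
1 [-0.582   0.6952  1.1114  1.8048 -0.7004  1.0991 -0.8085]
1 [-0.8467  0.667   1.1125  1.843  -0.6821  1.076  -1.0594]
tab 287 0.10892517494106008 (array([0.4324, 0.033 ]), (28.31854248046875, 6.968977928161621), np.float64(-0.018438528965218026))
plate (array([0.4323, 0.0326]), (72.75531005859375, 8.244019508361816), np.float64(-0.02295058964208474)) 338
```

View pics/s1.png

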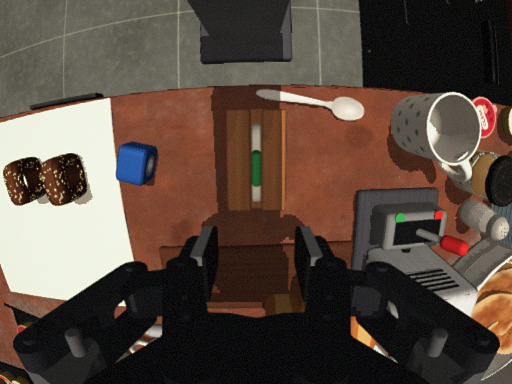

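The green tab (256,165) sits centred between the fingers. The seeded bagels (25,180 and 63,178) now stand close together, so I'll re-measure them later.

```bash
python3 - <<'E'
from h import *
a=np.pi/2-.02; x,y=.4327,.033
move_l([x,y,.15],down(a)); print(move_l([x,y,.106],feed=.08,until_force=8))
command_gripper(0.0,40); print('gap',sense()['finger_gap'],sense()['gripper_force'],sense()['position'])
move_l([x,y,.21],feed=.12); print('gap',sense()['finger_gap'])
R=down(np.pi/2+E0)
movep(rod(-.30,.21),R); move_l(rod(-.30,.179),R)
st=move_l(rod(-.150,.179),R,feed=.08,until_force=6)
q=sense();print(st,q['position'],q['wrist_force'],q['finger_gap'],q['time_s'])
if not st:
    move_l(rod(-.150,.174),R,feed=.05,until_force=3); command_gripper(.02)
    p=sense()['position']; move_l([p[0],p[1],.25],feed=.15); movep(rod(-.16,.26),down(E0)); onrod('rs')
E
```

```text
False
gap 0.007059801490812932 40.414695739746094 [0.4332 0.0331 0.1065]
gap 0.006935138123059548
True [ 0.6001 -0.0966  0.179 ] [ 1.0474 -3.4529 -0.5559] 0.007088098267726761 46.825
```

```bash
python3 - <<'E'
from h import *
z=camera("scene"); c=cv2.resize(z[0][110:260,180:380],None,fx=4,fy=4,interpolation=cv2.INTER_CUBIC); cv2.imwrite('pics/sc2.png',c[:,:,::-1])
print(sense()['wrist_force'])
E
```

```text
[ 0.474  -2.8798  0.0598]
```

View pics/sc2.png

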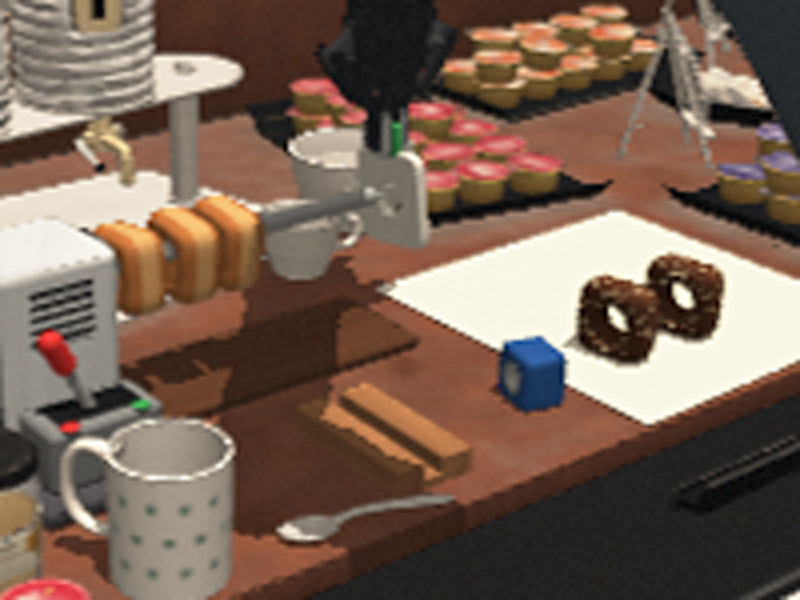

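```bash
python3 - <<'E'
from h import *
p=sense()['position']; move_l(p-YD*.03,feed=.1); q=sense();print(q['position'],q['wrist_force'],q['finger_gap'])
pic,d=camera("scene"); c=camera_params("scene"); np.savez('sc3.npz',p=pic,d=d,**c)
z=np.load('sc3.npz');P=tcloud(z);y0=q['position'][1]
m=(abs(P[...,1]-y0)<.012)&(abs(P[...,0]-.6)<.06)&(P[...,2]>.06)&(P[...,2]<.2)
v,u=np.where(m);print(m.sum(),u.min(),u.max(),v.min(),v.max())
w=m&(pic.min(-1)>110)
print('white',w.sum(),[np.percentile(P[...,k][w],[1,50,99]) for k in range(3)])
A=np.c_[P[...,0][w],P[...,2][w],np.ones(w.sum())];print('plane y=ax+bz+c',np.linalg.lstsq(A,P[...,1][w],rcond=None)[0])
print(rect(P[...,[0,2,1]],w))
ref=np.array([.6,y0,.12]);
cr=pic[120:220,215:320];cv2.imwrite('pics/sc3.png',cv2.resize(cr,None,fx=6,fy=6,interpolation=cv2.INTER_CUBIC)[:,:,::-1])
for n,pt in [('want bore',ref),('tip',np.array([.6001,TIPY,.12]))]:
    t=z['rotation'].T@(pt-z['position']); t=z['K']@t; print(n,t[:2]/t[2],(t[:2]/t[2]-[215,120])*6)
E
```

```text
[ 0.6002 -0.1267  0.1787] [ 0.7452  0.596  -0.6434] 0.007143014237173166
420 276 293 132 169
white 72 [array([0.5458, 0.5578, 0.6305]), array([-0.1302, -0.1244, -0.1182]), array([0.0949, 0.1265, 0.1611])]
plane y=ax+bz+c [ 0.0443  0.0316 -0.1534]
(array([0.5888, 0.123 ]), (81.0287857055664, 69.47001647949219), np.float64(-0.163897191912038))
want bore [282.5114 155.8484] [405.0683 215.0907]
tip [274.6254 157.9107] [357.7526 227.4642]
```

View pics/sc3.png

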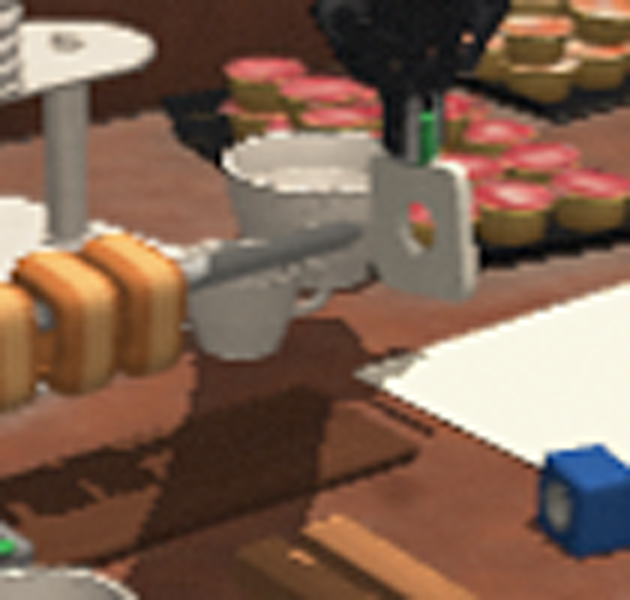

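The picture shows the plate swung about 10–15° in the grip. Its bore (crop 416,226) sits about 7 mm nearer the robot than intended (405,215), so I'll shift the tool to compensate.

```bash
python3 - <<'E'
from h import *
R=down(np.pi/2+E0); o=np.array([.0075,0,.0015])
move_l(rod(-.295,.179)+o,R,feed=.1)
st=move_l(rod(-.150,.179)+o,R,feed=.08,until_force=6)
q=sense();print(st,q['position'],q['wrist_force'],q['finger_gap'],q['time_s'])
if not st:
    move_l(rod(-.150,.174)+o,R,feed=.05,until_force=3); command_gripper(.02)
    p=sense()['position']; move_l([p[0],p[1],.25],feed=.15); movep(rod(-.16,.26),down(E0)); onrod('rs')
E
```

```text
False [0.6062 0.0176 0.1806] [ 0.3088 -0.2288  0.4414] 0.006971338335251985 49.5917
   rod: s -0.044..-0.008 x 0.572..0.632 ztop 0.147
   rod: s -0.089..-0.053 x 0.568..0.628 ztop 0.146
   rod: s -0.129..-0.093 x 0.569..0.629 ztop 0.146
   rod: s -0.155..-0.145 x 0.560..0.635 ztop 0.165
```

```bash
python3 - <<'E'
from h import *
command_gripper(.085)
b=find((.448,-.25,.15),True,'d1',r=.1); print(b,sense()['time_s'])
E
```

```text
seen [ 0.4485 -0.2155] (59.95694351196289, 36.33293151855469) 0.20462566347667632 0.06652798635243326 [81.8636 54.4299 35.7116] 2566
   seen [ 0.4478 -0.2912] (59.89804458618164, 36.51435089111328) 0.2012415347452423 0.06633703225962044 [76.9604 50.4426 32.6637] 2144
(np.float64(0.03452115648171935), array([ 0.4485, -0.2155]), (59.95694351196289, 36.33293151855469), np.float64(0.20462566347667632), np.float64(0.06652798635243326)) 53.95
```

View pics/d1.png

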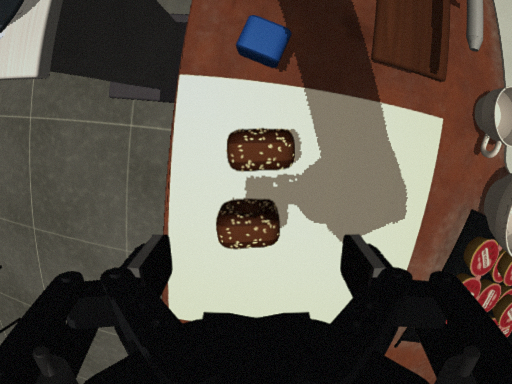

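Both seeded bagels (pixels 262,150 and 248,223) stand where first measured. I'll thread them now.

```bash
python3 - <<'E'
from h import *
for i,(g,s,t) in enumerate([((.4485,-.2155,.2046),-.166,'d2'),((.4478,-.2912,.2012),-.206,'d3')]):
    b=(0,g[:2],0,g[2]) if i==0 else find(g,True,t)
    if b is None: print('lost'); break
    print(b); pick(b[1],b[3])
    if sense()['finger_gap']<.058 or thread(s): print('PROBLEM'); break
    release(); onrod('r'+t)
E
```

```text
(0, (0.4485, -0.2155), 0, 0.2046)
   gap 0.06177272347443378 32.8094619512558
   through [0.5989 0.0014 0.1301] [ 0.0335 -1.0031 -1.9126] gap 0.061442204112610234
   t 60.825
   rod: s -0.044..-0.008 x 0.572..0.633 ztop 0.147
   rod: s -0.089..-0.054 x 0.568..0.628 ztop 0.146
   rod: s -0.129..-0.094 x 0.568..0.628 ztop 0.146
   rod: s -0.184..-0.140 x 0.560..0.636 ztop 0.155
   seen [ 0.4479 -0.2916] (59.57976531982422, 34.46615219116211) 0.2005795561220327 0.06637765634588708 [54.0581 34.5225 21.7807] 2289
lost
```

```bash
python3 - <<'E'
from h import *
pick((.4479,-.2916),.2006)
if sense()['finger_gap']<.058 or thread(-.206): print('PROBLEM')
else:
    release(); onrod('rd3')
    movep([.436,-.111,.18],down(-.25)); wshot('c1')
    z=np.load('c1.npz');P=cloud(z);p=z['p'].astype(int);R,G,B=p[...,0],p[...,1],p[...,2];X,Y,Z=P[...,0],P[...,1],P[...,2]
    m=(B>R+25)&(B>G+15)&(Z<.06)&(Z>.038)&(abs(X-.436)<.06)&(abs(Y+.111)<.06); print('cap',m.sum(),np.percentile(Z[m],95),rect(P,m))
E
```

```text
gap 0.061809015686952594 33.8133392482996
   through [ 0.5994 -0.0388  0.1302] [ 0.102   0.5458 -0.9829] gap 0.061409178827531385
   t 68.775
   rod: s -0.090..-0.055 x 0.568..0.628 ztop 0.146
   rod: s -0.129..-0.094 x 0.568..0.628 ztop 0.146
   rod: s -0.147..-0.141 x 0.560..0.578 ztop 0.150
   rod: s -0.148..-0.140 x 0.608..0.634 ztop 0.155
   rod: s -0.186..-0.150 x 0.569..0.629 ztop 0.146
   rod: s -0.225..-0.190 x 0.569..0.629 ztop 0.146
cap 1789 0.04478978386231967 (array([ 0.4357, -0.1113]), (42.20664596557617, 35.14958190917969), np.float64(-0.2621060507986721))
```

View pics/c1.png

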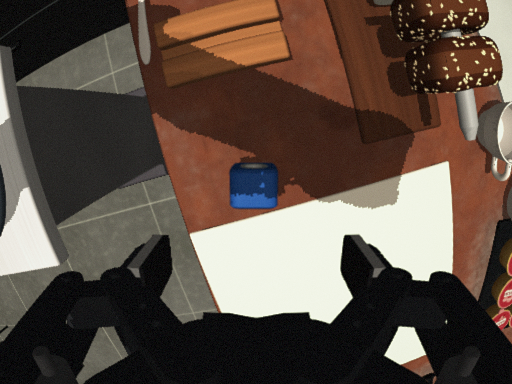

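The cap (254,186) has its mouth towards +y. I'll grip it across its width and push it onto the rod.

```bash
python3 - <<'E'
from h import *
c=(.4358,-.1113);a=-.258
move_l([*c,.1],down(a)); move_l([*c,.036],feed=.08,until_force=8); command_gripper(.03,80)
print('gap',sense()['finger_gap'],sense()['position'])
zt=.134
move_l([*c,.17],feed=.12); move_l(rod(-.33,.17),down(E0),feed=.12); move_l(rod(-.305,zt),feed=.1); q=sense();print(q['finger_gap'],q['wrist_force'])
st=move_l(rod(-.268,zt),down(E0),feed=.04,until_force=8); q=sense(); print('entry',st,q['position'],q['wrist_force'])
if not st:
    st=move_l(rod(-.246,zt),down(E0),feed=.03,until_force=25); q=sense(); print('home',st,q['position'],'s',q['position'][1]-ROOTY,q['wrist_force'],q['finger_gap'],q['time_s'])
E
```

```text
gap 0.04282633598391367 [ 0.4362 -0.1113  0.0365]
0.04311344232430929 [-0.4804 -0.703  -0.726 ]
entry False [ 0.6005 -0.0999  0.1341] [ 0.9116  0.121  -0.7728]
home False [ 0.6004 -0.083   0.1342] s -0.25122057604600023 [  3.5726 -11.0206  -5.5347] 0.04289243892518353 77.175
```

```bash
python3 - <<'E'
from h import *
command_gripper(.085); q=sense()['position']; move_l([q[0],q[1],.25],feed=.15); onrod('rc')
z=np.load('rc.npz');P=cloud(z);p=z['p'].astype(int);m=(p[...,2]>p[...,0]+25)&(P[...,2]>.125)&(P[...,2]<.16)&(P[...,1]<-.04)&(P[...,1]>-.15)
c,wh,a=rect(P,m);print('cap s',c[1]-ROOTY,'x off',c[0]-rod(c[1]-ROOTY,0)[0],wh,a,np.percentile(P[m][:,2],95),sense()['time_s'])
E
```

```text
rod: s -0.090..-0.085 x 0.571..0.626 ztop 0.140
   rod: s -0.130..-0.094 x 0.569..0.628 ztop 0.146
   rod: s -0.186..-0.140 x 0.560..0.635 ztop 0.154
   rod: s -0.226..-0.190 x 0.570..0.629 ztop 0.146
   rod: s -0.271..-0.234 x 0.578..0.622 ztop 0.142
cap s -0.2522409774780273 x off 0.00018520555496226443 (42.4727783203125, 36.51219940185547) -0.042345193438641404 0.14158221846538063 78.6417
```

View pics/rc.png

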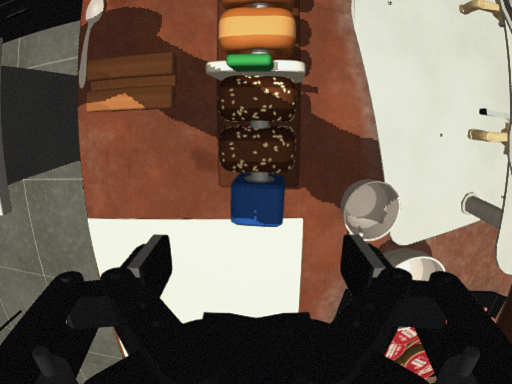

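The cap (258,200) is home: s = −0.252, in line with the rod, with the order plain, separator, seeded. Now throw the isolator on.

```bash
python3 - <<'E'
from h import *
command_gripper(0.0); R=down(E0)
movep([.5165,.298,.26],R); move_l([.5165,.298,.128],until_force=8)
print(move_l([.5165,.231,.128],feed=.06,until_force=15),sense()['wrist_force'])
move_l([.5165,.29,.128]); move_l([.5165,.29,.28],feed=.2); movep([.53,.1,.33],R); onrod('fin')
z=np.load('fin.npz');P=cloud(z);p=z['p'].astype(int);Rr,G,B=p[...,0],p[...,1],p[...,2]
m=(Rr>G+80)&(Rr>B+80)&(P[...,2]>.08)&(P[...,1]>.1)&(P[...,1]<.32)&(P[...,0]<.55);print('toggle',m.sum(),P[m].mean(0),sense()['time_s'])
E
```

```text
False [ 0.7525  0.1524 -0.0093]
   rod: s -0.043..-0.007 x 0.573..0.632 ztop 0.147
   rod: s -0.089..-0.053 x 0.568..0.627 ztop 0.146
   rod: s -0.128..-0.092 x 0.568..0.629 ztop 0.146
   rod: s -0.177..-0.139 x 0.564..0.635 ztop 0.165
toggle 255 [0.5183 0.1995 0.119 ] 85.45
```

View pics/fin.png

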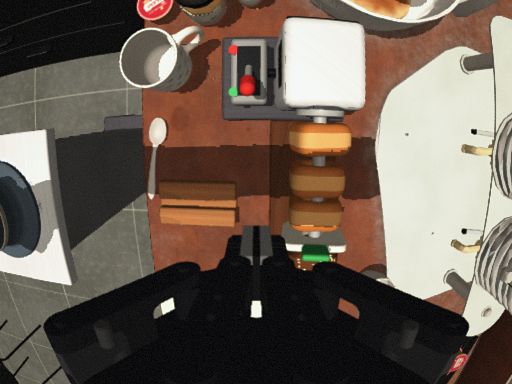

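The toggle grip (247,85) is now at the green dot, so it is on. Everything hangs in order and the gripper is clear, so I'm handing in.

```bash
python3 -c "
from rig import *
print(finish_job())"
```

```text
the job is handed in; nothing more can be done
None
```

The spit is loaded with three plain bagels, the separator and two seeded bagels; the cap is fully home, the isolator is on, and I handed the job in at about 86 s, with no verdict returned.

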